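# Set out a saw clutch for reassembly

### The arm

A 6-joint arm with a two-finger parallel gripper is mounted at the origin on the work surface. World frame = base frame: x ahead of the robot, y to its left, z up, the work surface at z = 0. Lengths are in m, angles in degrees, forces in N, time in s.
With the tool pointing down it reaches from about 0.35 to 0.875 m from the base axis. Payload 4.2 kg.
Tool frame: the origin (TCP) lies at the very end of the fingers, on their centre line; the grasp point (between the pads) lies 19 mm behind it; z points along the fingers, y is the line along which they close (so a half turn about z gives the same grasp; the last joint's range is limited). The gripper opens to 87 mm and grips with 3 to 60 N. Pads are 19 mm wide; open, the fingers measure 117 mm over their backs; the gripper's body (75 mm by 190 mm) begins 51 mm behind the grasp point.
Start: joints at [-55.313, 22.042, 0.453, 0, -68.411, -14.817], TCP at [0.212, -0.588, 0.185] pointing down, gripper open.
Joint ranges: [-179.83, 179.83], [-69.29, 118.12], [-61.27, 80.66], [-181.25, 117.63], [-171.15, -9.14], [-177.46, 177.46]. Speed limits (degrees/s): [159.86, 159.86, 180, 180, 180, 180].

### API

Orientations are given as a 3x3 rotation matrix whose columns are the frame's x, y, z axes.
In Python, from station import sense, cams, r gives the robot as it stands. The module is installed in compiled form; this text tells all that it offers.
- The arm moves only by the tool step_arm, never from a script. Its argument "targets" is text: rows parted by semicolons, each of 4 numbers parted by spaces: the shift along the tool's x, y, z in cm, then the turn about the tool's z in degrees. In form: x y z turn; .... A call has 1 to 12 rows; each row shifts and turns the commanded pose from where the row before left it, along the tool's axes as they then stand; what a row does not reach is not made up. A row lasts 1/12 s, in which the tool goes at most 41.7 mm and 7.16 degrees, less where a joint would pass 70% of its speed; a pose out of reach is approached as far as the arm can. A call with a gripper value outside its range is refused whole. "claw" is the finger opening in cm, from 0 to 8.7, set as the call begins (left out, the last holds). The fingers move at their own pace and stop on an object; the grip force is fixed at half the most. Time passes only in rows, so rows that do not move let the fingers close. It gives the time, the measured TCP pose, the force, the opening and the grip force at its end, in the units of the state.
- sense(): the state, without advancing time (a new reading comes with each control period).
- cams.capture(name): name is "scene" or "top" or "wrist"; returns a dict with "frame" (420x560x3 uint8, blue, green, red), "vertical_fov" (degrees; the focal length in pixels is half the picture's height over the tangent of half this angle, whatever the lens; pixels are square), "cx", "cy" (the principal point, pixels), "eye" and "rotation" of the camera in the world; the wrist camera has in their place "tool_from_camera" (4x4, takes a point from camera to tool coordinates, whose origin is the TCP and whose axes are the flange's). Camera axes: x right, y down, z forward; pixel columns grow to the right and rows downward; lengths in m; the calibration is good to about 2 mm. A picture is of the moment at which its call begins: read the wrist's pose just before it. There is no depth.
- r.finish_job(): hands the job in; it is judged then, once.
The state is a dict: "time_s": time; "joints": joint angles; "joint_velocities": joint speeds; "effort": joint torques, N m; "tcp_pos": TCP position; "ee_rot": TCP orientation; "wrist_force": force on the tool from outside, world axes, zero at the start; "moment": the same for the moment, N m; "gripper_width": opening from 0.0 (shut) to 1.0 (fully open); "gripper_force": force on a finger pad.
Only numpy, scipy, OpenCV 4.12 (cv2) and the standard library are available. Lean on these libraries where they do the work, as an engineer would, in place of code of your own. Each camera call takes 0.05 s, during which the arm holds its last target. There are 200 camera calls.

### The job

Set the parts of the saw's slip clutch out for reassembly: lay the ball bearing, the hexagon nut and the rectangular clamp block each flat in the grey nest of its own shape. Thread the two loose cone washers over the arbor, on top of the washer that is already there dome up, so that the faces alternate: the one lying dish up next, then the one lying dome up on top of it, keeping each the way up it lies now.

Things in the scene. Friction and masses are not known exactly. Their poses are not given: they have to be found in the camera images.
- dome_washer: Loose conical spring washer of plain steel lying dome up (narrow side on top): 60 mm outside, 27 mm hole, 14 mm high in all. Its outer rim is an upright band 7 mm high, from its underside (on the bench) to 7 mm; above that it slopes in to a flat neck of 39 mm diameter at 14 mm. Origin: centre of its underside, z up. Grip it across the rim, 60 mm wide.
- dish_washer: Loose conical spring washer of plain steel, the same size, lying dish up (wide side on top, a hollow seen from above): it stands on its 39 mm neck and its upright 60 mm rim band lies 7 to 14 mm above its underside; 27 mm hole, 14 mm high. Origin: centre of its underside, z up. Grip it across the rim.
- bearing: Sealed ball bearing, a steel ring-shaped disc lying flat, 56 mm outside diameter, 20 mm high, with a black seal ring and bore seen on top. Origin: centre of its underside, z up. Grip across its diameter.
- nut: Large steel hexagon nut lying flat, 36 mm across flats, 22 mm high. Origin: centre of its underside, z up; its x axis is square to one pair of flats (the others at 60 and 120 degrees).
- block: Rectangular aluminium clamp block with two dark screw holes on top, 64 mm long (its x), 28 mm wide (its y), 24 mm high. Origin: centre of its underside, z up. Grip across the 28 mm width.
- round_nest: Fixed grey plastic nest, black floor, for the bearing: a round tray 88 mm outside, with a round pocket 72 mm wide. Rim 8 mm above the bench, pocket floor 3 mm above the bench. Origin: centre of its underside, on the bench.
- hex_nest: Fixed grey plastic nest, black floor, for the nut: a hexagonal tray 68 mm across flats outside, with a hexagonal pocket 52 mm across flats (the nut goes in turned any way). Rim 8 mm, pocket floor 3 mm above the bench. Origin: centre of its underside; its x axis is square to one pair of sides.
- long_nest: Fixed grey plastic nest, black floor, for the block: a rectangular tray 96 mm (its x) by 60 mm (its y) outside, with a pocket 80 by 44 mm, long along x. Rim 8 mm, pocket floor 3 mm above the bench. The block may go in either way round. Origin: centre of its underside.
- arbor: Fixed arbor: dark round foot, 76 mm diameter, 12 mm high; on it a fixed cone washer dome up (60 mm wide, neck 26 mm above the bench); through it an upright brass pin of 18 mm diameter, top 74 mm above the bench, its last 10 mm tapering to 8 mm. Origin: centre of the foot's underside, on the bench, z along the pin. The next washer's underside rests 26 mm above the bench, the one after 40 mm.
There are look-alikes about, which are no part of the job. Of the things that look like the block, the middle-sized one is meant.

How it is judged (in metres and radians):
At the end, for the whole second after the job is handed in: Bearing, nut (12 mm) and block (14 mm, 0.35 rad) centred in their nests, underside under 6 mm up; dish-up washer 26 mm and dome-up washer 40 mm above the arbor foot's underside (3 mm), within 6.5 mm of its axis; all five as they lay, level within 0.12 rad, at rest (20 mm/s) (horizontal distance between bearing and round_nest below 0.012 m and z of bearing in the frame of round_nest below 0.006 m and horizontal distance between nut and hex_nest below 0.012 m and z of nut in the frame of hex_nest below 0.006 m and horizontal distance between block and long_nest below 0.014 m and z of block in the frame of long_nest below 0.006 m and angle between the x axis of block and the x axis of long_nest, either way round below 0.35 rad and horizontal distance between each of dish_washer, dome_washer and arbor below 0.0065 m and z of dish_washer in the frame of arbor between 0.023 and 0.029 m and z of dome_washer in the frame of arbor between 0.037 and 0.043 m and angle between each of dome_washer, dish_washer, bearing, nut, block's own z axis and vertical below 0.12 rad and linear speed of each of dome_washer, dish_washer, bearing, nut, block below 0.02 m/s); the robot touches nothing.
It also fails if it takes over 128 s, if anything falls off the work surface, if the arm or the gripper's body presses on something with over 40 N, if the wrist force passes 120 N, or if a joint passes its speed limit or range.

## Working session

There is one attempt and no reset: what is moved stays moved. The work goes in short steps, Python scripts to look and compute and a tool call to move; the robot and the scene stay as the last step left them, time stands still between calls to the robot, and variables do not carry over. Pictures are saved under pics/ and viewed, at most 14 in all, crops included, and the job is handed in when it is done.

Besides the shell and the picture viewer there is one more tool, called after "Request:" as name(argument=value, ...), one argument or row to a line, values as JSON. step_arm: Moves the arm, as the interface text tells. Its arguments: {"type":"object","properties":{"targets":{"type":"string"},"claw":{"type":"number"}},"required":["targets"]}

```bash
mkdir -p pics
cat > h.py <<'E'
import numpy as np, cv2
from station import sense, cams, r
def cap(name, fn=None):
    s=sense(); c=cams.capture(name)
    f=c["frame"].shape[0]/2/np.tan(np.radians(c["vertical_fov"])/2)
    if "eye" in c: R=np.array(c["rotation"]); e=np.array(c["eye"])
    else:
        T=np.array(c["tool_from_camera"]); Rt=np.array(s["ee_rot"]); R=Rt@T[:3,:3]; e=Rt@T[:3,3]+np.array(s["tcp_pos"])
    if fn: cv2.imwrite("pics/"+fn,c["frame"])
    return dict(im=c["frame"],f=f,cx=c["cx"],cy=c["cy"],R=R,e=e)
def pt(c,u,v,z):
    d=c["R"]@np.array([(u-c["cx"])/c["f"],(v-c["cy"])/c["f"],1.]); return c["e"]+d*(z-c["e"][2])/d[2]
def px(c,p):
    q=c["R"].T@(np.array(p)-c["e"]); return q[:2]/q[2]*c["f"]+[c["cx"],c["cy"]]
E
python3 - <<'E'
from h import *
s=sense(); print(s)
for n in("top","scene","wrist"):
    c=cap(n,n+"0.png"); print(n,c["f"],c["e"],c["R"].round(3).tolist())
E
```

```text
{'time_s': 0.0, 'joints': array([-5.53143002e+01,  2.20889951e+01,  3.83078987e-01, -3.09058962e-02,
       -6.84098924e+01, -1.48173299e+01]), 'joint_velocities': array([-0.17049554, -0.04940158, -0.02699787,  0.06512424, -0.01965436,
        0.02559658]), 'effort': array([ 2.48047609e-04, -3.90660489e+01,  1.87407428e+01,  4.21965569e+00,
        1.11004259e-02, -1.92799175e-04]), 'tcp_pos': array([ 0.21222981, -0.58716563,  0.18359585]), 'ee_rot': array([[-9.40543488e-01, -3.39672493e-01, -7.37776713e-04],
       [-3.39673293e-01,  9.40541473e-01,  1.94742264e-03],
       [ 3.24236942e-05,  2.08223873e-03, -9.99997832e-01]]), 'wrist_force': array([ 0.34793952,  0.85916642, -0.7706108 ]), 'moment': array([-0.03113058,  0.04652458, -0.0197769 ]), 'gripper_force': 0.0, 'gripper_width': 0.9989360107704589}
top 495.9083478628855 [2.55245257e-01 5.98449223e-04 1.17154981e+00] [[0.011, -0.983, 0.184], [-1.0, -0.014, -0.012], [0.014, -0.183, -0.983]]
scene 415.7388467752396 [0.96622448 0.12751389 0.70962   ] [[-0.282, 0.755, -0.592], [0.959, 0.227, -0.167], [0.008, -0.615, -0.788]]
wrist 330.6869076050196 [ 0.13196646 -0.61603821  0.3835019 ] [[-0.34, 0.896, 0.287], [0.941, 0.323, 0.105], [0.002, 0.306, -0.952]]
```

View pics/top0.png

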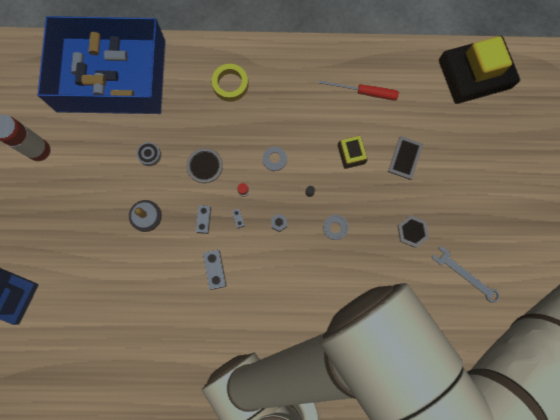

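View pics/scene0.png

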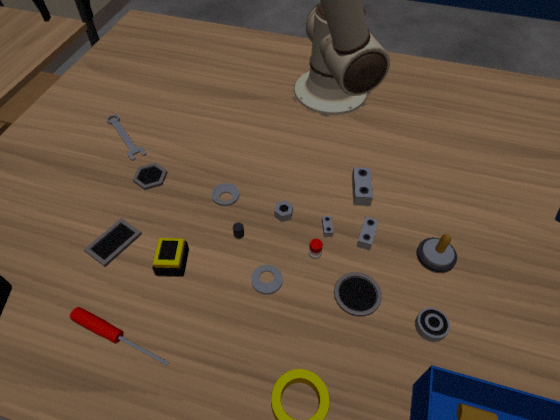

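The top view shows the bearing at (149,154), round nest (205,165), arbor (145,215) and nut (279,222). The hex nest is at (413,231), the long nest at (405,158), and the washers at (275,158) and (335,227). The mid-sized block is at (203,219), between a larger one and a smaller one. Next I'll get positions and zoom in on the washers.

Run:
```python
from h import *
t=cap("top"); s=cap("scene")
T=dict(bear=(149,154,.02),rnest=(205,165,.008),arbor=(145,216,.012),block=(203,219,.024),nut=(279,222,.022),hnest=(413,231,.008),lnest=(405,158,.008),wA=(275,158,.01),wB=(335,227,.01),big=(215,270,.03),small=(238,218,.015),yel=(353,152,.03))
S=dict(bear=(432,322,.02),rnest=(358,293,.008),arbor=(437,254,.012),block=(368,232,.024),nut=(284,209,.022),hnest=(150,176,.008),lnest=(113,242,.008),wA=(267,279,.01),wB=(225,194,.01))
for k,v in T.items():
    print(k,pt(t,*v)[:2].round(4), pt(s,*S[k])[:2].round(4) if k in S else '')
a=[cv2.resize(im[y-25:y+25,x-25:x+25],(300,300),interpolation=cv2.INTER_CUBIC) for im,x,y in((s["im"],267,279),(s["im"],225,194),(t["im"],275,158),(t["im"],335,227))]
cv2.imwrite("pics/w.png",np.vstack([np.hstack(a[:2]),np.hstack(a[2:])]))
```

```text
bear [0.6114 0.3092] [0.6136 0.3092]
rnest [0.5895 0.1755] [0.5893 0.1774]
arbor [0.4611 0.3116] [0.4639 0.312 ]
block [0.4537 0.1725] [0.4595 0.1731]
nut [ 0.4494 -0.0057] [ 0.4505 -0.0044]
hnest [ 0.4344 -0.325 ] [ 0.4365 -0.3238]
lnest [ 0.6148 -0.3121] [ 0.6189 -0.3122]
wA [0.6092 0.0059] [0.6108 0.0081]
wB [ 0.4412 -0.1389] [ 0.4387 -0.1416]
big [0.3346 0.1394] 
small [0.4588 0.0913] 
yel [ 0.621  -0.1813]
```

View pics/w.png

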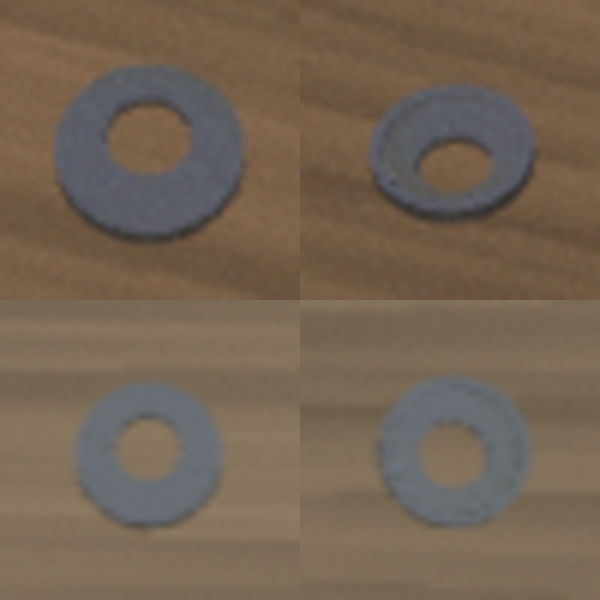

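Washer A (around 0.61, 0.007) is dome up. Washer B (around 0.44, -0.14) shows its hollow, so it is dish up. I'll align the tool to the world axes and go to the dish washer.

Request:
step_arm(
  targets="0 0 0 6.6;0 0 0 6.6;0 0 0 6.66;-1.9 3.6 0 0;-1.9 3.6 0 0;-1.9 3.6 0 0;-1.9 3.6 0 0;-1.9 3.6 0 0;-1.9 3.6 0 0;-1.9 3.6 0 0;-1.9 3.6 0 0;-1.9 3.6 0 0",
  claw=8.7,
)

```text
time_s: 1.25
tcp_pos: [0.3839, -0.2619, 0.1849]
ee_rot: [[-1.0, -0.0, 0.001], [-0.0, 1.0, -0.0], [-0.001, -0.0, -1.0]]
wrist_force: [1.0, -1.1, -0.8]
gripper_width: 0.997
gripper_force: 0.0
```

Request:
step_arm(
  targets="-1.9 3.6 2 0;-1.9 3.6 2 0;-1.9 3.3 2 0;0 0 0 0;0 0 0 0",
)

```text
time_s: 1.67
tcp_pos: [0.4367, -0.164, 0.1276]
ee_rot: [[-1.0, -0.004, -0.003], [-0.004, 1.0, 0.0], [0.003, 0.0, -1.0]]
wrist_force: [0.1, 0.4, 0.8]
gripper_width: 1.002
gripper_force: 0.0
```

Run:
```python
from h import *
s=sense(); print(s["time_s"],s["tcp_pos"],s["ee_rot"].round(4).tolist(),s["joints"].round(1)); c=cap("wrist","w1.png"); print(px(c,[.44,-.14,.014]))
```

```text
1.6667 [ 0.43669114 -0.16400102  0.12756207] [[-1.0, -0.0041, -0.0025], [-0.0041, 1.0, 0.0], [0.0025, 0.0001, -1.0]] [ -0.6   9.8 -25.8  -0.  -54.6 -89.2]
[301.80583727 195.42612663]
```

View pics/w1.png

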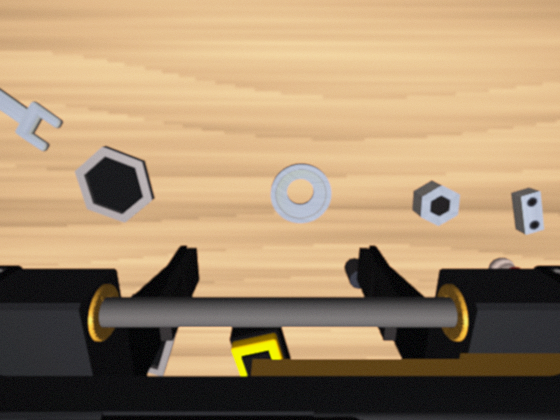

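The wrist view shows the dish washer at (301,192), hex nest at (115,183), nut at (436,203) and small block at (528,211). Next I'll measure by mask.

```bash
cat >> h.py <<'E'
def meas(c,x,y,z,rad=60,vmin=110,smax=60,show=True):
    """grey top-face blob nearest (x,y) at height z: hull centroid world, minAreaRect in world mm"""
    u0,v0=px(c,[x,y,z]); hsv=cv2.cvtColor(cv2.GaussianBlur(c["im"],(3,3),0),cv2.COLOR_BGR2HSV)
    m=((hsv[...,1]<smax)&(hsv[...,2]>vmin)).astype(np.uint8)
    k=np.zeros_like(m); cv2.circle(k,(int(u0),int(v0)),rad,1,-1); m=m*k
    cs=[q for q in cv2.findContours(m,cv2.RETR_EXTERNAL,cv2.CHAIN_APPROX_NONE)[0] if cv2.contourArea(q)>100]
    if not cs: return None
    q=cv2.convexHull(max(cs,key=cv2.contourArea))
    w=np.array([pt(c,a,b,z)[:2] for a,b in q[:,0]],np.float32)*1000
    M=cv2.moments(w.reshape(-1,1,2)); cen=np.array([M["m10"],M["m01"]])/M["m00"]
    rc=cv2.minAreaRect(w); 
    if show: print("centroid",cen.round(1),"rect",np.round(rc[0],1),np.round(rc[1],1),round(rc[2],1),"bbox",w.min(0).round(1),w.max(0).round(1))
    return cen,rc,w
E
python3 - <<'E'
from h import *
c=cap("wrist"); print(sense()["tcp_pos"])
hsv=cv2.cvtColor(c["im"],cv2.COLOR_BGR2HSV)
for p in((280,192),(282,180),(440,188),(421,205),(470,205),(115,152),(150,180),(115,185),(290,100),(301,192)): print(p,hsv[p[1],p[0]])
meas(c,.44,-.14,.014); meas(c,.435,-.325,.008); meas(c,.45,-.005,.022,rad=40)
E
```

```text
[ 0.43680305 -0.16578372  0.12880241]
(280, 192) [ 99  18 195]
(282, 180) [ 94  10 185]
(440, 188) [111  31 214]
(421, 205) [135  10 100]
(470, 205) [ 15 103 195]
(115, 152) [169  11 182]
(150, 180) [11 53 68]
(115, 185) [75 18 29]
(290, 100) [ 17  91 235]
(301, 192) [ 17  92 232]
centroid [ 438.5 -141.3] rect [ 438.4 -141.3] [60.2 60.3] 0.1 bbox [ 408.3 -171.5] [ 468.5 -111.1]
centroid [ 432.  -326.7] rect [ 432.2 -326.8] [76.8 68.4] 7.5 bbox [ 394.3 -362.8] [ 470.1 -290.6]
centroid [447.2  -7.1] rect [447.4  -7. ] [41.9 36.9] 64.7 bbox [426.7 -26. ] [467.3  12.3]
```

Request:
step_arm(
  targets="-0.17 2.45 0 0;0 0 3 0;0 0 3 0;0 0 3 0;0 0 2 0;0 0 1 0;0 0 0.4 0;0 0 0 0;0 0 0 0",
)

```text
time_s: 2.52
tcp_pos: [0.4391, -0.1419, 0.0054]
ee_rot: [[-1.0, 0.001, 0.002], [0.001, 1.0, -0.0], [-0.002, -0.0, -1.0]]
wrist_force: [0.9, -0.4, 1.2]
gripper_width: 0.998
gripper_force: 0.0
```

Request:
step_arm(
  targets="0 0 0 0;0 0 0 0;0 0 0 0;0 0 0 0;0 0 0 0;0 0 0 0;0 0 0 0;0 0 0 0",
  claw=5,
)

```text
time_s: 3.18
tcp_pos: [0.4384, -0.1411, 0.0045]
ee_rot: [[-1.0, -0.0, -0.0], [-0.0, 1.0, -0.0], [0.0, -0.0, -1.0]]
wrist_force: [0.7, -0.4, -0.9]
gripper_width: 0.583
gripper_force: 0.0
```

Run:
```python
from h import *
c=cap("wrist","w2.png"); print(sense()["gripper_width"],sense()["gripper_force"],sense()["tcp_pos"])
```

```text
0.5895094010958324 0.0 [ 0.43838305 -0.14104959  0.00449759]
```

View pics/w2.png

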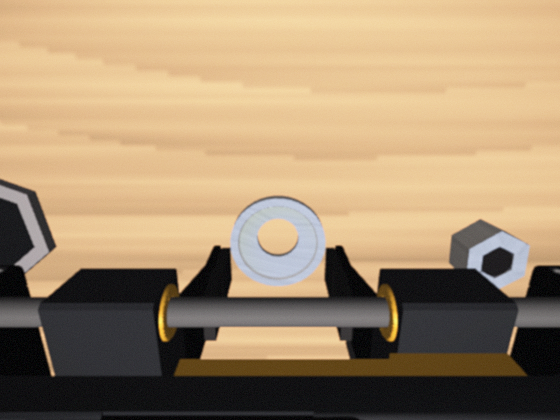

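The washer sits toward the robot (above the fingers in the image), so either it was squeezed out or the offset is wrong. I'll measure it.

Run:
```python
from h import *
c=cap("wrist"); meas(c,.43,-.141,.014,rad=70)
p=sense()["tcp_pos"]; print(px(c,p),px(c,p+[0,.025,0]),px(c,p-[0,.025,0]),px(c,p+[.0095,.025,0]),px(c,p+[-.0095,.025,0]))
t=cap("top"); s=cap("scene","s2.png"); print(px(s,p))
cv2.imwrite("pics/s2c.png",cv2.resize(s["im"][120:270,140:340],(800,600),interpolation=cv2.INTER_CUBIC))
```

```text
centroid [ 438.4 -140.9] rect [ 438.4 -140.8] [60.7 60. ] 0.0 bbox [ 408.  -170.8] [ 468.7 -110.8]
[277.24355491 237.47297213] [315.45015525 237.49188669] [239.03990969 237.45405903] [314.94438688 250.72151724] [315.96969934 223.90191805]
[225.5029198  195.53773549]
```

View pics/s2c.png

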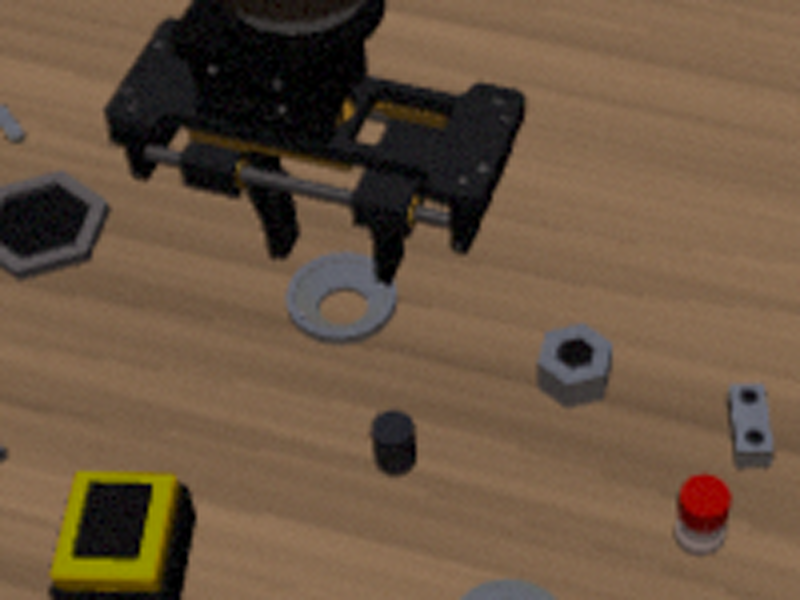

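Run:
```python
from h import *
s=cap("scene"); c=cap("wrist"); p=sense()["tcp_pos"]; print(p,sense()["joints"])
for dz in (0,.01,.02,.03,.04):
    print(dz,[px(s,p+[0,y,dz]).round(1) for y in(-.03,.03)],[px(c,p+[-.0095,y,dz]).round(1) for y in(-.0255,.0255)])
```

```text
[ 0.4383564 -0.1411034  0.0044925] [ 2.46174647e+00  1.94723892e+01 -3.52483983e+01  4.65821171e-04
 -3.52852413e+01 -9.24510592e+01]
0 [array([212.7, 192.5]), array([238.4, 198.6])] [array([237.8, 223.9]), array([316.8, 223.9])]
0.01 [array([212.2, 189.6]), array([238.1, 195.7])] [array([235.9, 229.6]), array([318.6, 229.7])]
0.02 [array([211.7, 186.6]), array([237.8, 192.7])] [array([233.8, 236. ]), array([320.6, 236. ])]
0.03 [array([211.1, 183.5]), array([237.4, 189.7])] [array([231.6, 243. ]), array([322.8, 243. ])]
0.04 [array([210.6, 180.4]), array([237.1, 186.6])] [array([229. , 250.7]), array([325.2, 250.7])]
```

Both views put the fingertips about 30 mm above the reported TCP, and the washer hasn't moved. I'll open and lower carefully, watching the force.

Request:
step_arm(
  targets="0 0 0 0;0 0 0 0;0 0 0 0;0 0 0 0;0 0 0 0;0 0 0.3 0;0 0 0 0;0 0 0 0",
  claw=8.7,
)

```text
time_s: 4.15
tcp_pos: [0.4381, -0.1411, 0.0013]
ee_rot: [[-1.0, -0.0, -0.001], [-0.0, 1.0, 0.0], [0.001, 0.0, -1.0]]
wrist_force: [-0.3, 0.0, 0.4]
gripper_width: 0.988
gripper_force: 0.0
```

Request:
step_arm(
  targets="0 0 0.3 0;0 0 0 0;0 0 0.2 0;0 0 0 0;0 0 0 0",
)

```text
time_s: 4.57
tcp_pos: [0.4383, -0.1411, -0.0036]
ee_rot: [[-1.0, -0.0, -0.0], [-0.0, 1.0, -0.0], [0.0, -0.0, -1.0]]
wrist_force: [0.7, 0.1, -0.9]
gripper_width: 1.004
gripper_force: 0.0
```

There's no contact below the bench's nominal height, so the real fingertips are higher than reported. I'll keep lowering gently to find the real offset.

Request:
step_arm(
  targets="0 0 0.3 0;0 0 0.3 0;0 0 0.3 0;0 0 0.3 0;0 0 0 0;0 0 0 0",
)

```text
time_s: 5.07
tcp_pos: [0.4382, -0.1411, -0.0158]
ee_rot: [[-1.0, -0.0, -0.001], [-0.0, 1.0, -0.0], [0.001, -0.0, -1.0]]
wrist_force: [-0.3, -0.1, 0.3]
gripper_width: 1.004
gripper_force: 0.0
```

Run:
```python
from h import *
s=cap("scene"); p=sense()["tcp_pos"]; print(p,px(s,p))
cv2.imwrite("pics/s3c.png",cv2.resize(s["im"][140:230,170:290],(800,600),interpolation=cv2.INTER_CUBIC))
```

```text
[ 0.43836272 -0.14112039 -0.01558551] [226.29383922 201.25439499]
```

View pics/s3c.png

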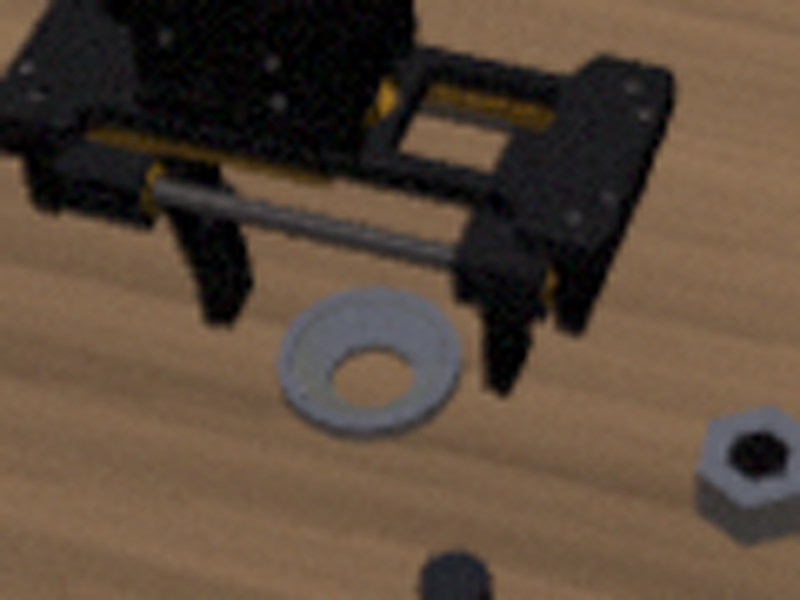

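The tips project to (204,188) and (245,198), about 11 mm above the bench while the TCP reads -15.6 mm. That makes the fingers about 27 mm shorter than nominal. The flange itself is right, because the wrist camera scale is exact. I'll find the bench by touch.

Request:
step_arm(
  targets="0 0 0.3 0;0 0 0.3 0;0 0 0.1 0;0 0 0 0;0 0 0 0",
)

```text
time_s: 5.53
tcp_pos: [0.4383, -0.1411, -0.0226]
ee_rot: [[-1.0, -0.0, -0.0], [-0.0, 1.0, -0.0], [0.0, -0.0, -1.0]]
wrist_force: [-0.5, 0.4, -0.5]
gripper_width: 1.0
gripper_force: 0.0
```

Request:
step_arm(
  targets="0 0 0.1 0;0 0 0.1 0;0 0 0 0",
)

```text
time_s: 5.78
tcp_pos: [0.4383, -0.1411, -0.0246]
ee_rot: [[-1.0, -0.0, -0.0], [-0.0, 1.0, 0.0], [0.0, 0.0, -1.0]]
wrist_force: [0.1, 0.6, -0.1]
gripper_width: 1.002
gripper_force: 0.0
```

Request:
step_arm(
  targets="0 0 0.1 0;0 0 0 0;0 0 0 0",
)

```text
time_s: 6.03
tcp_pos: [0.4383, -0.1411, -0.0255]
ee_rot: [[-1.0, -0.0, -0.0], [-0.0, 1.0, -0.0], [0.0, -0.0, -1.0]]
wrist_force: [-0.1, 0.1, 0.0]
gripper_width: 1.001
gripper_force: 0.0
```

Request:
step_arm(
  targets="0 0 0.1 0;0 0 0 0;0 0 0 0",
)

```text
time_s: 6.28
tcp_pos: [0.4384, -0.1411, -0.0265]
ee_rot: [[-1.0, -0.0, -0.0], [-0.0, 1.0, 0.0], [0.0, 0.0, -1.0]]
wrist_force: [-0.5, -0.3, 0.6]
gripper_width: 0.996
gripper_force: 0.0
```

Request:
step_arm(
  targets="0 0 0.1 0;0 0 0 0;0 0 0 0",
)

```text
time_s: 6.53
tcp_pos: [0.4383, -0.1411, -0.0275]
ee_rot: [[-1.0, -0.0, -0.0], [-0.0, 1.0, -0.0], [0.0, -0.0, -1.0]]
wrist_force: [0.3, -0.2, -0.6]
gripper_width: 1.003
gripper_force: 0.0
```

Request:
step_arm(
  targets="0 0 0.1 0;0 0 0 0;0 0 0 0",
)

```text
time_s: 6.78
tcp_pos: [0.4383, -0.1411, -0.0285]
ee_rot: [[-1.0, -0.0, -0.0], [-0.0, 1.0, 0.0], [0.0, 0.0, -1.0]]
wrist_force: [-0.2, 0.3, 0.0]
gripper_width: 0.998
gripper_force: 0.0
```

Request:
step_arm(
  targets="0 0 0.1 0;0 0 0 0;0 0 0 0",
)

```text
time_s: 7.03
tcp_pos: [0.4384, -0.1411, -0.0295]
ee_rot: [[-1.0, -0.0, -0.0], [-0.0, 1.0, -0.0], [0.0, -0.0, -1.0]]
wrist_force: [0.6, -0.6, -0.1]
gripper_width: 0.999
gripper_force: 0.0
```

Request:
step_arm(
  targets="0 0 0.1 0;0 0 0 0;0 0 0 0",
)

```text
time_s: 7.28
tcp_pos: [0.4383, -0.1411, -0.0305]
ee_rot: [[-1.0, -0.0, -0.0], [-0.0, 1.0, 0.0], [0.0, 0.0, -1.0]]
wrist_force: [-0.2, -0.5, 0.2]
gripper_width: 0.996
gripper_force: 0.0
```

Request:
step_arm(
  targets="0 0 0 0;0 0 0 0;0 0 0 0;0 0 0 0;0 0 0 0;0 0 0 0;0 0 0 0",
  claw=5.5,
)

```text
time_s: 7.87
tcp_pos: [0.4384, -0.1411, -0.0304]
ee_rot: [[-1.0, -0.0, 0.0], [-0.0, 1.0, 0.0], [-0.0, 0.0, -1.0]]
wrist_force: [-0.3, 0.4, 1.0]
gripper_width: 0.668
gripper_force: 30.0
```

Run:
```python
from h import *
s=cap("scene"); c=cap("wrist"); p=sense()["tcp_pos"]; print(p,px(s,p))
a=cv2.resize(s["im"][140:230,170:290],(400,300),interpolation=cv2.INTER_CUBIC)
cv2.imwrite("pics/s4c.png",np.hstack([a,cv2.resize(c["im"],(400,300))]))
```

```text
[ 0.43838805 -0.14110699 -0.03046569] [226.88209948 205.38363954]
```

View pics/s4c.png

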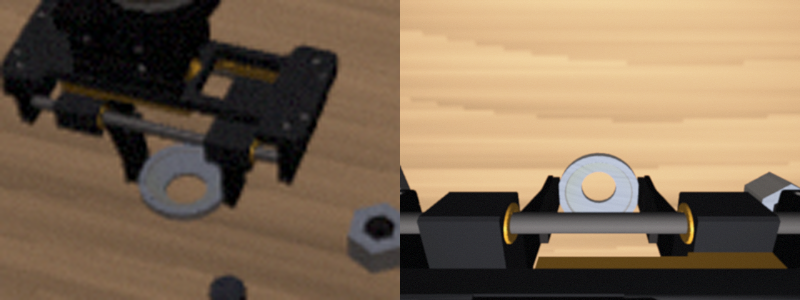

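The grip holds (30 N, about 58 mm). I'll lift and check.

Request:
step_arm(
  targets="0 0 -0.5 0;0 0 -2 0;0 0 -3 0;0 0 -3 0;0 0 -3 0;0 0 -2 0;0 0 0 0;0 0 0 0",
)

```text
time_s: 8.63
tcp_pos: [0.4388, -0.1409, 0.1056]
ee_rot: [[-1.0, 0.0, 0.003], [0.0, 1.0, 0.001], [-0.003, 0.001, -1.0]]
wrist_force: [-0.1, -0.8, -1.4]
gripper_width: 0.664
gripper_force: 30.0
```

```bash
cat >> h.py <<'E'
def held(z0,rad=90,**k):
    """held round part: measured tilt/size vs assumed top z offset from tcp z"""
    c=cap("wrist"); p=np.array(sense()["tcp_pos"])
    for z in z0:
        cen,rc,w=meas(c,p[0],p[1],p[2]+z,rad=rad,show=False,**k); print("dz",z,"off mm",(cen-p[:2]*1000).round(1),np.round(rc[1],1),round(rc[2]))
E
python3 - <<'E'
from h import *
print(sense()["tcp_pos"],sense()["gripper_width"],sense()["gripper_force"])
held([.035,.04,.045]); c=cap("wrist"); s=cap("scene")
a=cv2.resize(s["im"][110:230,170:330],(400,300),interpolation=cv2.INTER_CUBIC)
cv2.imwrite("pics/s5c.png",np.hstack([a,cv2.resize(c["im"][140:350,140:420],(400,300))]))
E
```

```text
[ 0.438755   -0.14094123  0.10557461] 0.6636900620308598 29.999565677717328
dz 0.035 off mm [1.6 0.2] [62.5 49.2] 90
dz 0.04 off mm [-1.   0.2] [60.6 47.7] 90
dz 0.045 off mm [-3.6  0.2] [58.7 46.2] 90
```

View pics/s5c.png

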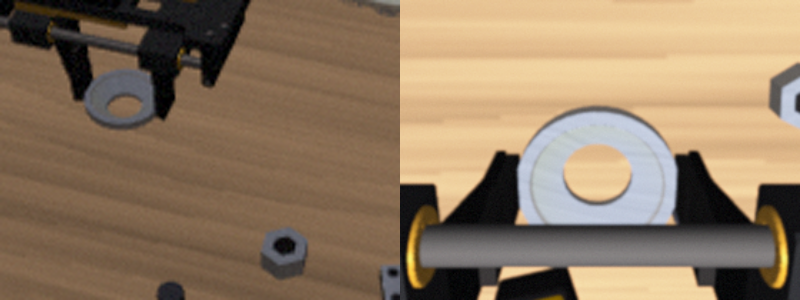

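The washer is lifted and looks level. The rod hides its lower edge, so I'll fit a circle to the visible arc and to the hole.

```bash
cat >> h.py <<'E'
def arc(dz,R=30,rad=90,n=3,vmin=110):
    """offset (mm, world) of held disc centre from tcp, from the arc of its top rim nearest the robot, known radius R"""
    from scipy.optimize import least_squares
    for _ in range(n):
        c=cap("wrist"); p=np.array(sense()["tcp_pos"])
        for z in dz:
            cen,rc,w=meas(c,p[0],p[1],p[2]+z,rad=rad,show=False,vmin=vmin)
            q=w-p[:2]*1000; q=q[q[:,0]<q[:,0].min()+22]
            f=least_squares(lambda a:np.hypot(q[:,0]-a[0],q[:,1]-a[1])-R,[0,0],loss="soft_l1"); g=least_squares(lambda a:np.hypot(q[:,0]-a[0],q[:,1]-a[1])-a[2],[0,0,R],loss="soft_l1")
            print("dz",z,"fixedR",f.x.round(1),round(f.cost,2),"freeR",g.x.round(1))
E
python3 - <<'E'
from h import *
arc([.038,.041,.0445],n=1)
c=cap("wrist"); p=sense()["tcp_pos"]; hsv=cv2.cvtColor(c["im"],cv2.COLOR_BGR2HSV)
m=(hsv[...,1]>60).astype(np.uint8)
for q in cv2.findContours(m,cv2.RETR_CCOMP,cv2.CHAIN_APPROX_NONE)[0]:
    A=cv2.contourArea(q); (u,v),r_=cv2.minEnclosingCircle(q)
    if 600<A<4000 and abs(u-280)<40:
        e=cv2.fitEllipse(q); print(A,e); 
        for z in(.0305,.035,.0375): print(z,(pt(c,*e[0],p[2]+z)-p)[:2]*1000, e[1][1]/c["f"]*(c["e"][2]-p[2]-z)*1000/np.cos(.3))
E
```

```text
dz 0.038 fixedR [1.1 0.4] 1.36 freeR [ 2.5  0.3 31. ]
dz 0.041 fixedR [0.3 0.4] 0.75 freeR [ 0.8  0.3 30.4]
dz 0.0445 fixedR [-0.7  0.3] 0.66 freeR [-1.1  0.3 29.7]
1421.0 ((277.71868896484375, 260.96112060546875), (39.403846740722656, 45.976165771484375), 89.89068603515625)
0.0305 [1.27919159 0.33966452] 24.67420195538332
0.035 [-1.00974434  0.34041622] 24.019306620212873
0.0375 [-2.28137541  0.34083383] 23.65547587845151
```

Request:
step_arm(
  targets="-0.8 3.75 0 0;-0.8 3.75 0 0;-0.8 3.75 0 0;-0.8 3.75 0 0;-0.8 3.75 0 0;-0.8 3.75 0 0;-0.8 3.75 0 0;-0.8 3.75 0 0;-0.8 3.75 0 0;-0.8 3.75 0 0;-0.8 3.75 0 0;-0.8 3.75 0 0",
)

```text
time_s: 9.88
tcp_pos: [0.5339, 0.3104, 0.103]
ee_rot: [[-1.0, -0.001, -0.002], [-0.001, 1.0, -0.002], [0.002, -0.002, -1.0]]
wrist_force: [1.4, 0.4, -1.2]
gripper_width: 0.665
gripper_force: 30.0
```

Request:
step_arm(
  targets="0 0 0 0;0 0 0 0;0 0 0 0;0 0 0 0",
)

```text
time_s: 10.22
tcp_pos: [0.5337, 0.3075, 0.1037]
ee_rot: [[-1.0, 0.001, -0.002], [0.001, 1.0, -0.002], [0.002, -0.002, -1.0]]
wrist_force: [0.0, -0.9, -0.3]
gripper_width: 0.666
gripper_force: 30.0
```

Run:
```python
from h import *
c=cap("wrist","arb.png"); print(sense()["tcp_pos"],sense()["gripper_width"]); print(px(c,[.4625,.312,.012]),px(c,[.4625,.312,.074]))
meas(c,.4625,.312,.019)
hsv=cv2.cvtColor(c["im"],cv2.COLOR_BGR2HSV); u,v=px(c,[.4625,.312,.012]).astype(int)
print(hsv[v-50:v+60:5,u].tolist())
```

```text
[0.53393062 0.3074822  0.10413564] 0.662899200462635
[282.74472679 118.04973124] [283.90707635 122.58678209]
centroid [460.7 312. ] rect [460.7 312. ] [61.6 60.9] 90.0 bbox [430.3 281.2] [491.2 342.8]
[[15, 86, 181], [116, 44, 87], [110, 35, 204], [109, 28, 227], [107, 28, 229], [110, 28, 230], [108, 29, 230], [110, 30, 231], [19, 204, 164], [20, 200, 219], [21, 183, 230], [22, 179, 232], [19, 202, 165], [109, 26, 217], [108, 26, 229], [109, 27, 228], [109, 28, 227], [112, 38, 121], [125, 32, 89], [21, 76, 245], [21, 77, 246], [21, 79, 245]]
```

View pics/arb.png

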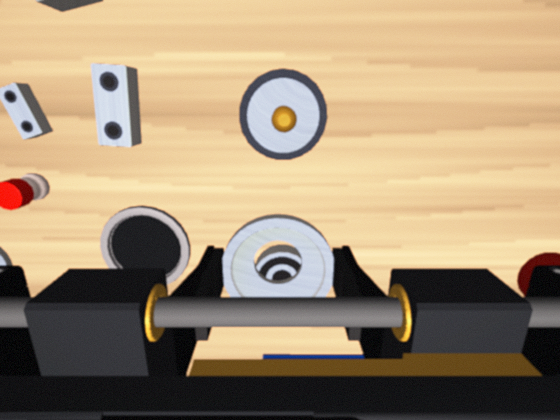

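The view shows the arbor at (283,115) with its pin at (284,119), the mid block at (115,105) and the round nest at (147,243). Under the held washer, the bearing shows through its hole.

Run:
```python
from h import *
c=cap("wrist"); p=sense()["tcp_pos"]*1000; print(p)
hsv=cv2.cvtColor(c["im"],cv2.COLOR_BGR2HSV); v=hsv[...,2]
m=((hsv[...,1]>150)&(hsv[...,0]<30)).astype(np.uint8); m[:, :230]=0;m[:,340:]=0;m[170:]=0
q=max(cv2.findContours(m,0,1)[0],key=cv2.contourArea); b=cv2.minEnclosingCircle(q); print("brass",b,[pt(c,*b[0],z)[:2]*1000 for z in(.064,.074)])
m2=((v>215)&(m>0)).astype(np.uint8); M=cv2.moments(m2,True); print("tip",pt(c,M["m10"]/M["m00"],M["m01"]/M["m00"],.074)[:2]*1000)
m=((hsv[...,1]<70)|(v<110)).astype(np.uint8); m[:,:230]=0;m[:,340:]=0;m[180:]=0
q=cv2.convexHull(max(cv2.findContours(m,0,1)[0],key=cv2.contourArea)); w=np.array([pt(c,a,bb,.012)[:2] for a,bb in q[:,0]],np.float32)*1000; print("foot",cv2.minEnclosingCircle(w),cv2.minAreaRect(w))
for z in(.0,.003): pass
meas(c,.456,.173,.024)
meas(c,.5895,.177,.008)
arc([.041,.0445],n=1)
```

```text
[534.10613362 307.56799154 104.44187442]
brass ((283.5, 118.08333587646484), 12.176177978515625) [array([460.30584368, 311.85343218]), array([459.8210984 , 311.69760444])]
tip [460.34723509 311.6920978 ]
foot ((460.6139831542969, 311.85418701171875), 37.33127212524414) ((460.5011291503906, 312.1933898925781), (73.59175872802734, 73.02755737304688), 89.93744659423828)
centroid [452.3 173.6] rect [452.5 173.8] [30.8 64.6] 86.1 bbox [419.8 156.8] [484.8 191.2]
centroid [583.2 178.2] rect [580.3 178.9] [87. 76.] 73.2 bbox [542.8 133.4] [624.9 221. ]
dz 0.041 fixedR [-0.2  0.1] 0.23 freeR [-0.5  0.1 29.8]
dz 0.0445 fixedR [-1.3  0.1] 0.71 freeR [-2.3  0.1 29.1]
```

The arbor axis is at (460.5, 311.9) mm. I'll go above it and check the pose before threading.

Request:
step_arm(
  targets="2 0.1 0 0;2 0.1 0 0;2 0.1 0 0;1.3 0.11 0 0;0 0 2 0;0 0 2 0;0 0 1 0;0 0 0 0;0 0 0 0;0 0 0 0",
)

```text
time_s: 11.2
tcp_pos: [0.4622, 0.3135, 0.0555]
ee_rot: [[-1.0, -0.0, 0.002], [-0.0, 1.0, 0.001], [-0.002, 0.001, -1.0]]
wrist_force: [0.7, 0.2, 0.1]
gripper_width: 0.666
gripper_force: 30.0
```

Run:
```python
from h import *
c=cap("wrist"); s=cap("scene"); print(sense()["tcp_pos"],sense()["joints"][0])
arc([.041,.0445],n=1)
a=cv2.resize(s["im"][170:290,360:520],(400,300),interpolation=cv2.INTER_CUBIC)
cv2.imwrite("pics/s6.png",np.hstack([a,cv2.resize(c["im"][160:370,140:420],(400,300))]))
```

```text
[0.46215213 0.31359382 0.05565035] 50.79603161375409
dz 0.041 fixedR [-18.3  -1. ] 12.44 freeR [-29.2  -1.   20.5]
dz 0.0445 fixedR [-18.4  -0.5] 9.18 freeR [-28.9  -0.9  20.9]
```

View pics/s6.png

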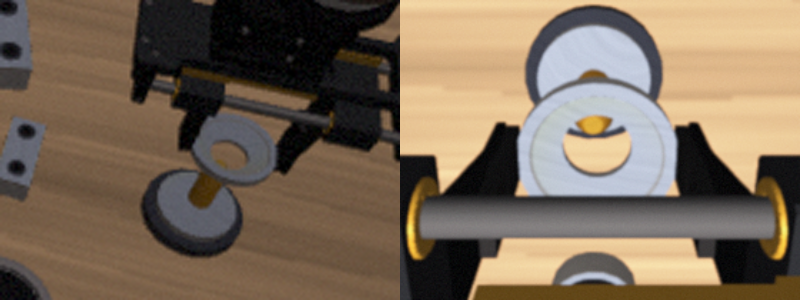

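Request:
step_arm(
  targets="0.12 -0.18 0 0;0 0 0.8 0;0 0 0.8 0;0 0 0.8 0;0 0 0.8 0;0 0 0.8 0;0 0 0.4 0;0 0 0 0;0 0 0 0",
)

```text
time_s: 12.1
tcp_pos: [0.4601, 0.3111, 0.0101]
ee_rot: [[-1.0, -0.0, -0.0], [-0.0, 1.0, -0.001], [0.0, -0.001, -1.0]]
wrist_force: [0.2, 0.5, -0.0]
gripper_width: 0.666
gripper_force: 30.0
```

Request:
step_arm(
  targets="0 0 0.2 0;0 0 0.2 0;0 0 0 0;0 0 0 0",
)

```text
time_s: 12.43
tcp_pos: [0.4601, 0.3112, 0.0066]
ee_rot: [[-1.0, -0.0, 0.0], [-0.0, 1.0, 0.0], [-0.0, 0.0, -1.0]]
wrist_force: [0.2, 0.4, -0.2]
gripper_width: 0.668
gripper_force: 30.0
```

Request:
step_arm(
  targets="0 0 0 0;0 0 0 0;0 0 0 0;0 0 0 0;0 0 0 0;0 0 0 0",
  claw=7.6,
)

```text
time_s: 12.93
tcp_pos: [0.4602, 0.3112, 0.0066]
ee_rot: [[-1.0, -0.0, 0.0], [-0.0, 1.0, 0.0], [-0.0, 0.0, -1.0]]
wrist_force: [-0.3, -0.6, 0.3]
gripper_width: 0.868
gripper_force: 0.0
```

Request:
step_arm(
  targets="0 0 -2 0;0 0 -3 0;0 0 -3 0;-3 0 -1 0;-3 0 0 0;-2 0 0 0;0 0 0 0;0 0 0 0;0 0 0 0",
)

```text
time_s: 13.68
tcp_pos: [0.5393, 0.3107, 0.0959]
ee_rot: [[-1.0, 0.0, -0.001], [0.0, 1.0, -0.001], [0.001, -0.001, -1.0]]
wrist_force: [-0.5, 0.3, 0.7]
gripper_width: 0.873
gripper_force: 0.0
```

Run:
```python
from h import *
c=cap("wrist"); s=cap("scene"); p=sense()["tcp_pos"]; print(p)
meas(c,.4605,.312,.04)
a=cv2.resize(s["im"][170:290,360:520],(400,300),interpolation=cv2.INTER_CUBIC)
u,v=px(c,[.4605,.312,.04]).astype(int); v=max(v,70)
cv2.imwrite("pics/s7.png",np.hstack([a,cv2.resize(c["im"][v-70:v+70,u-93:u+93],(400,300))]))
```

```text
[0.53915544 0.3110773  0.09640166]
centroid [460.6 311.5] rect [460.7 311.2] [60.6 61.1] 0.0 bbox [430.4 280.7] [491.  341.8]
```

View pics/s7.png

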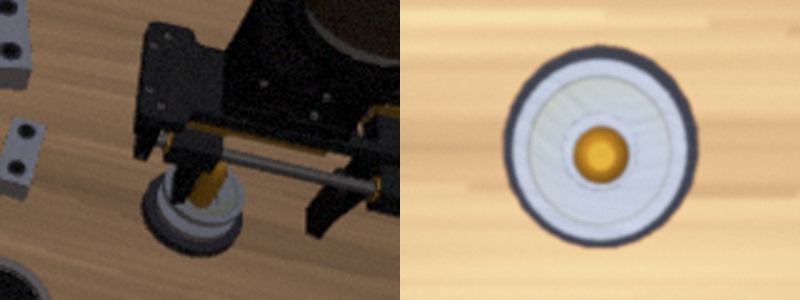

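The dish washer is seated level on the arbor, centred at (460.6, 311.5). Next is the bearing: I'll move past it in x so it shows clear of the gripper.

Request:
step_arm(
  targets="-3.5 0 -1 0;-3.5 0 -1 0;-3.5 -1 0 0;-3 -2 0 0;0 0 0 0;0 0 0 0;0 0 0 0",
  claw=8.7,
)

```text
time_s: 14.37
tcp_pos: [0.6742, 0.2812, 0.1162]
ee_rot: [[-1.0, -0.0, -0.001], [-0.0, 1.0, -0.0], [0.001, -0.0, -1.0]]
wrist_force: [0.4, 0.7, 0.0]
gripper_width: 0.995
gripper_force: 0.0
```

```bash
cat >> h.py <<'E'
def dark(c,x,y,z,rad=45,vmax=70):
    """dark blob (pocket floor/seal) near x,y: hull at height z in world mm"""
    u0,v0=px(c,[x,y,z]); hsv=cv2.cvtColor(c["im"],cv2.COLOR_BGR2HSV)
    m=(hsv[...,2]<vmax).astype(np.uint8); k=np.zeros_like(m); cv2.circle(k,(int(u0),int(v0)),rad,1,-1); m*=k
    q=cv2.convexHull(max(cv2.findContours(m,0,1)[0],key=cv2.contourArea)); w=np.array([pt(c,a,b,z)[:2] for a,b in q[:,0]],np.float32)*1000
    M=cv2.moments(w.reshape(-1,1,2)); print("dark cen",np.round([M["m10"]/M["m00"],M["m01"]/M["m00"]],1),"circ",np.round(cv2.minEnclosingCircle(w)[0],1),"rect",[np.round(i,1) for i in cv2.minAreaRect(w)])
E
python3 - <<'E'
from h import *
c=cap("wrist"); print(sense()["tcp_pos"],px(c,[.612,.309,.02]),px(c,[.59,.177,.008]))
meas(c,.612,.309,.02); meas(c,.59,.177,.008,rad=75); dark(c,.59,.177,.005,rad=75); dark(c,.612,.309,.02,rad=30)
E
```

```text
[0.67394993 0.28173004 0.11655013] [309.27523929 128.44598661] [160.20086495 101.9494111 ]
centroid [611.8 311.4] rect [612.  311.4] [55.4 56. ] 0.0 bbox [584.3 283.4] [639.7 339.4]
centroid [587.2 177. ] rect [587.2 177.2] [87.1 86.6] 75.9 bbox [544.1 133. ] [630.7 220.7]
dark cen [587.1 177.1] circ [587.3 177.1] rect [array([586.9, 177. ]), array([66.2, 66.8]), np.float64(0.0)]
dark cen [614.4 314.2] circ [612.  311.6] rect [array([615.6, 315.3]), array([33. , 43.3]), np.float64(48.1)]
```

Request:
step_arm(
  targets="3.1 1.5 0 0;3.1 1.5 0 0;0 0 3 0;0 0 3 0;0 0 3 0;0 0 2.5 0;0 0 0 0;0 0 0 0;0 0 0 0",
)

```text
time_s: 15.17
tcp_pos: [0.6138, 0.3125, 0.0038]
ee_rot: [[-1.0, -0.002, 0.003], [-0.002, 1.0, 0.001], [-0.003, 0.001, -1.0]]
wrist_force: [0.7, 1.0, 0.0]
gripper_width: 0.997
gripper_force: 0.0
```

Request:
step_arm(
  targets="0.1 -0.1 1 0;0 0 1 0;0 0 0.7 0;0 0 0 0;0 0 0 0;0 0 0 0",
)

```text
time_s: 15.67
tcp_pos: [0.6124, 0.3102, -0.0254]
ee_rot: [[-1.0, -0.0, 0.0], [-0.0, 1.0, -0.0], [-0.0, -0.0, -1.0]]
wrist_force: [-0.4, 0.4, -0.2]
gripper_width: 0.999
gripper_force: 0.0
```

Request:
step_arm(
  targets="0 0 0 0;0 0 0 0;0 0 0 0;0 0 0 0;0 0 0 0;0 0 0 0;0 0 0 0",
  claw=5,
)

```text
time_s: 16.25
tcp_pos: [0.6122, 0.3104, -0.0254]
ee_rot: [[-1.0, -0.0, 0.0], [-0.0, 1.0, 0.0], [-0.0, 0.0, -1.0]]
wrist_force: [0.1, 0.4, -0.1]
gripper_width: 0.631
gripper_force: 30.0
```

Request:
step_arm(
  targets="0 0 -0.5 0;0 0 -1.5 0;0 0 -2.5 0;0 0 -2.5 0;0 0 0 0;0 0 0 0;0 0 0 0;0 0 0 0",
)

```text
time_s: 16.92
tcp_pos: [0.6108, 0.3094, 0.0427]
ee_rot: [[-1.0, 0.0, -0.003], [0.0, 1.0, -0.002], [0.003, -0.002, -1.0]]
wrist_force: [0.1, -0.6, -2.4]
gripper_width: 0.628
gripper_force: 30.0
```

Run:
```python
from h import *
print(sense()["tcp_pos"]); arc([.042,.044],R=28,n=1)
```

```text
[0.610825   0.30938443 0.04268168]
dz 0.042 fixedR [30.5  0. ] 180.91 freeR [ 6.1 -0.1 48.4]
dz 0.044 fixedR [29.6  0. ] 178.42 freeR [ 6.5 -0.1 47.8]
```

Request:
step_arm(
  targets="0.6 -3.3 0 0;0.6 -3.3 0 0;0.6 -3.3 0 0;0.6 -3.4 0 0;0 0 1.5 0;0 0 1.5 0;0 0 1.2 0;0 0 0 0;0 0 0 0;0 0 0 0;0 0 0 0",
)

```text
time_s: 17.88
tcp_pos: [0.5887, 0.1777, 0.0032]
ee_rot: [[-1.0, -0.001, 0.001], [-0.001, 1.0, 0.001], [-0.001, 0.001, -1.0]]
wrist_force: [0.2, -0.0, -1.9]
gripper_width: 0.632
gripper_force: 30.0
```

Run:
```python
from h import *
c=cap("wrist"); p=sense()["tcp_pos"]; print(p,sense()["joint_velocities"].round(1)); 
hsv=cv2.cvtColor(c["im"],cv2.COLOR_BGR2HSV); u,v=px(c,p+[-.028,0,.045]).astype(int); print(u,v,[(j,hsv[j,u].tolist()) for j in range(v-25,v+45,3)])
```

```text
[0.58869848 0.1777218  0.00330342] [-0.  -0.2 -0.2 -0.1  0.1  0. ]
277 221 [(196, [135, 18, 29]), (199, [120, 8, 33]), (202, [120, 24, 32]), (205, [130, 48, 32]), (208, [120, 22, 35]), (211, [13, 24, 96]), (214, [17, 17, 106]), (217, [11, 19, 107]), (220, [19, 18, 113]), (223, [111, 26, 226]), (226, [109, 23, 233]), (229, [109, 29, 218]), (232, [150, 11, 47]), (235, [0, 11, 48]), (238, [170, 16, 47]), (241, [158, 22, 46]), (244, [113, 22, 105]), (247, [110, 25, 233]), (250, [108, 25, 232]), (253, [110, 25, 236]), (256, [114, 20, 64]), (259, [0, 25, 41]), (262, [140, 18, 42]), (265, [146, 47, 38])]
```

Request:
step_arm(
  targets="0.15 0 0.6 0;0 0 0.6 0;0 0 0.6 0;0 0 0.6 0;0 0 0 0;0 0 0 0;0 0 0 0",
)

```text
time_s: 18.52
tcp_pos: [0.5865, 0.1772, -0.0217]
ee_rot: [[-1.0, -0.0, -0.0], [-0.0, 1.0, -0.0], [0.0, -0.0, -1.0]]
wrist_force: [-0.6, -0.2, -1.6]
gripper_width: 0.627
gripper_force: 30.0
```

Request:
step_arm(
  targets="0 0 0 0;0 0 0 0;0 0 0 0;0 0 0 0;0 0 0 0",
  claw=7.4,
)

```text
time_s: 18.93
tcp_pos: [0.5869, 0.1773, -0.0211]
ee_rot: [[-1.0, -0.0, 0.001], [-0.0, 1.0, 0.0], [-0.001, 0.0, -1.0]]
wrist_force: [0.2, -0.2, -0.3]
gripper_width: 0.837
gripper_force: 0.0
```

Request:
step_arm(
  targets="0 0 -1 0;0 0 -3 0;0 0 -3 0;-2.5 0 -3 0;-2.5 0 -2 0;-2 0 0 0;0 0 0 0;0 0 0 0;0 0 0 0",
)

```text
time_s: 19.68
tcp_pos: [0.6556, 0.1769, 0.0981]
ee_rot: [[-1.0, 0.0, -0.002], [0.0, 1.0, -0.001], [0.002, -0.001, -1.0]]
wrist_force: [0.6, -1.1, 0.7]
gripper_width: 0.851
gripper_force: 0.0
```

Run:
```python
from h import *
c=cap("wrist"); print(sense()["tcp_pos"])
for z in (.023,): meas(c,.587,.177,z,rad=30)
dark(c,.587,.177,.023,rad=14)
meas(c,.612,.31,.02)
print("dome"); meas(c,.61,.007,.007,rad=50); meas(c,.452,.1735,.024,rad=45)
```

```text
[0.65538367 0.17694387 0.09802782]
centroid [586.6 177.6] rect [586.7 177.5] [31.6 32.1] 44.9 bbox [570.5 161.9] [602.6 193.5]
dark cen [586.5 177.5] circ [586.6 177.5] rect [array([586.3, 177.7]), array([16.4, 17. ]), np.float64(0.0)]
dome
centroid [606.9   6.7] rect [606.9   6.3] [60.5 60.7] 81.6 bbox [576.9 -24.2] [637.4  36.9]
```

The bearing is seated at (586.6, 177.5), within 1 mm of the nest centre. Next is the dome washer at (606.9, 6.5).

Request:
step_arm(
  targets="1 -3.4 0 0;1 -3.4 0 0;1 -3.4 0 0;1 -3.4 0 0;0.85 -3.4 0 0;0 0 2.5 0;0 0 2.5 0;0 0 2.5 0;0 0 1.5 0;0 0 0 0;0 0 0 0;0 0 0 0",
  claw=8.7,
)

```text
time_s: 20.73
tcp_pos: [0.6088, 0.0075, 0.0098]
ee_rot: [[-1.0, -0.001, 0.002], [-0.001, 1.0, 0.0], [-0.002, -0.0, -1.0]]
wrist_force: [-0.7, 0.2, 0.8]
gripper_width: 1.0
gripper_force: 0.0
```

Run:
```python
from h import *
c=cap("wrist"); s=sense(); print(s["tcp_pos"],s["joint_velocities"].round(1)); arc([.0-s["tcp_pos"][2]+.007],n=1,rad=60)
```

```text
[0.60912676 0.00764827 0.01010726] [ 0.  -0.3  0.1 -0.2  0.1  0. ]
dz -0.0031072585614237555 fixedR [-3.1 -1.5] 0.21 freeR [-3.7 -1.5 29.5]
```

Request:
step_arm(
  targets="0.25 -0.12 0 0;0 0 1 0;0 0 1 0;0 0 1 0;0 0 0.6 0;0 0 0.4 0;0 0 0 0;0 0 0 0;0 0 0 0",
)

```text
time_s: 21.58
tcp_pos: [0.606, 0.0061, -0.0313]
ee_rot: [[-1.0, -0.0, 0.001], [-0.0, 1.0, 0.0], [-0.001, 0.0, -1.0]]
wrist_force: [-0.9, 0.7, -1.0]
gripper_width: 1.0
gripper_force: 0.0
```

Request:
step_arm(
  targets="0 0 0 0;0 0 0 0;0 0 0 0;0 0 0 0;0 0 0 0;0 0 0 0;0 0 0 0",
  claw=5.3,
)

```text
time_s: 22.17
tcp_pos: [0.6059, 0.0059, -0.0305]
ee_rot: [[-1.0, -0.001, 0.0], [-0.001, 1.0, -0.0], [-0.0, -0.0, -1.0]]
wrist_force: [-1.1, 0.7, 4.2]
gripper_width: 0.629
gripper_force: 1.9
```

The tips are sliding on the cone, so they're still above the rim band. I'll reopen and go lower.

Request:
step_arm(
  targets="0 0 0 0;0 0 0 0;0 0 0 0;0 0 0 0;0 0 0 0;0 0 0.2 0;0 0 0.2 0;0 0 0 0;0 0 0 0",
  claw=8.7,
)

```text
time_s: 22.92
tcp_pos: [0.6054, 0.006, -0.0358]
ee_rot: [[-1.0, -0.0, -0.001], [-0.0, 1.0, -0.0], [0.001, -0.0, -1.0]]
wrist_force: [-0.6, -0.4, 0.1]
gripper_width: 0.996
gripper_force: 0.0
```

Request:
step_arm(
  targets="0 0 0.1 0;0 0 0 0;0 0 0 0",
)

```text
time_s: 23.17
tcp_pos: [0.6056, 0.006, -0.0365]
ee_rot: [[-1.0, -0.0, -0.0], [-0.0, 1.0, -0.0], [0.0, -0.0, -1.0]]
wrist_force: [-0.2, -0.8, -0.6]
gripper_width: 1.001
gripper_force: 0.0
```

Request:
step_arm(
  targets="0 0 0.1 0;0 0 0 0;0 0 0 0",
)

```text
time_s: 23.42
tcp_pos: [0.6058, 0.0061, -0.0374]
ee_rot: [[-1.0, -0.0, 0.0], [-0.0, 1.0, 0.0], [-0.0, 0.0, -1.0]]
wrist_force: [0.2, 0.7, 0.1]
gripper_width: 1.0
gripper_force: 0.2
```

Request:
step_arm(
  targets="0 0 0.1 0;0 0 0 0;0 0 0 0",
)

```text
time_s: 23.67
tcp_pos: [0.6059, 0.0061, -0.0374]
ee_rot: [[-1.0, -0.001, 0.001], [-0.001, 1.0, -0.0], [-0.001, -0.0, -1.0]]
wrist_force: [-1.5, 0.8, 6.0]
gripper_width: 1.0
gripper_force: 2.8
```

Request:
step_arm(
  targets="0 0 0.1 0;0 0 0 0;0 0 0 0",
)

```text
time_s: 23.92
tcp_pos: [0.6059, 0.006, -0.0375]
ee_rot: [[-1.0, -0.001, 0.001], [-0.001, 1.0, -0.0], [-0.001, -0.0, -1.0]]
wrist_force: [-4.3, 0.9, 9.9]
gripper_width: 1.0
gripper_force: 5.4
```

Run:
```python
from h import *
c=cap("wrist"); s=sense(); print(s["tcp_pos"]); arc([.0-s["tcp_pos"][2]+.007],n=1,rad=60)
```

```text
[ 0.60587766  0.00604491 -0.03746613]
dz 0.044466134022112885 fixedR [0.5 0.2] 0.67 freeR [ 0.6  0.2 30.1]
```

The bench is at nominal -37.4 mm, so the fingertip offset is now known. I'll back up to 1 mm above it and grip.

Request:
step_arm(
  targets="0 0 -0.3 0;0 0 0 0;0 0 0 0",
)

```text
time_s: 24.27
tcp_pos: [0.6057, 0.0061, -0.0365]
ee_rot: [[-1.0, -0.0, 0.0], [-0.0, 1.0, 0.0], [-0.0, 0.0, -1.0]]
wrist_force: [1.0, 0.0, -0.0]
gripper_width: 0.998
gripper_force: 0.0
```

Request:
step_arm(
  targets="0 0 0 0;0 0 0 0;0 0 0 0;0 0 0 0;0 0 0 0;0 0 0 0;0 0 0 0",
  claw=5.3,
)

```text
time_s: 24.85
tcp_pos: [0.6056, 0.006, -0.0366]
ee_rot: [[-1.0, -0.0, -0.0], [-0.0, 1.0, 0.0], [0.0, 0.0, -1.0]]
wrist_force: [-0.3, -0.1, -0.4]
gripper_width: 0.664
gripper_force: 29.9
```

Firm grip at the same width as before. I'll lift and check the offset.

Request:
step_arm(
  targets="0 0 -0.5 0;0 0 -1.5 0;0 0 -3 0;0 0 -3 0;0 0 -3 0;0 0 -3 0;0 0 -1 0;0 0 0 0;0 0 0 0;0 0 0 0",
)

```text
time_s: 25.68
tcp_pos: [0.604, 0.0059, 0.1114]
ee_rot: [[-1.0, 0.0, -0.004], [0.0, 1.0, -0.0], [0.004, -0.0, -1.0]]
wrist_force: [-0.1, 0.5, -0.8]
gripper_width: 0.666
gripper_force: 29.9
```

Run:
```python
from h import *
print(sense()["tcp_pos"]); arc([.042,.0436],n=1)
```

```text
[0.604032   0.00587545 0.1114002 ]
dz 0.042 fixedR [0.9 0.4] 0.72 freeR [ 0.9  0.4 30. ]
dz 0.0436 fixedR [0.5 0.4] 0.79 freeR [ 0.   0.4 29.7]
```

Request:
step_arm(
  targets="1.45 3.05 0 0;1.45 3.05 0 0;1.45 3.05 0 0;1.45 3.05 0 0;1.45 3.05 0 0;1.45 3.05 0 0;1.45 3.05 0 0;1.45 3.05 0 0;1.45 3.05 0 0;1.4 3.05 0 0;0 0 0 0;0 0 0 0",
)

```text
time_s: 26.73
tcp_pos: [0.4596, 0.3118, 0.1117]
ee_rot: [[-1.0, -0.003, -0.002], [-0.003, 1.0, -0.003], [0.003, -0.003, -1.0]]
wrist_force: [-0.3, -0.3, -0.6]
gripper_width: 0.663
gripper_force: 29.9
```

Request:
step_arm(
  targets="0 0 1.5 0;0 0 1.5 0;0 0 1.5 0;0 0 0 0;0 0 0 0;0 0 0 0",
)

```text
time_s: 27.23
tcp_pos: [0.4617, 0.3106, 0.0687]
ee_rot: [[-1.0, 0.0, 0.0], [0.0, 1.0, -0.0], [-0.0, -0.0, -1.0]]
wrist_force: [0.1, 0.3, -1.4]
gripper_width: 0.664
gripper_force: 29.9
```

Request:
step_arm(
  targets="0.15 0.05 0 0;0 0 1 0;0 0 1 0;0 0 1 0;0 0 1 0;0 0 1 0;0 0 0.4 0;0 0 0 0;0 0 0 0;0 0 0 0",
)

```text
time_s: 28.07
tcp_pos: [0.46, 0.3119, 0.0149]
ee_rot: [[-1.0, -0.0, 0.001], [-0.0, 1.0, 0.001], [-0.001, 0.001, -1.0]]
wrist_force: [0.8, -0.3, -0.8]
gripper_width: 0.665
gripper_force: 29.9
```

Request:
step_arm(
  targets="0 0 0.3 0;0 0 0.2 0;0 0 0 0;0 0 0 0",
)

```text
time_s: 28.4
tcp_pos: [0.4596, 0.3115, 0.0096]
ee_rot: [[-1.0, -0.0, 0.0], [-0.0, 1.0, 0.0], [-0.0, 0.0, -1.0]]
wrist_force: [0.3, 0.1, -1.1]
gripper_width: 0.659
gripper_force: 29.9
```

Request:
step_arm(
  targets="-0.04 0 0.2 0;0 0 0.1 0;0 0 0 0;0 0 0 0",
)

```text
time_s: 28.73
tcp_pos: [0.46, 0.3115, 0.0064]
ee_rot: [[-1.0, -0.0, -0.0], [-0.0, 1.0, -0.0], [0.0, -0.0, -1.0]]
wrist_force: [-0.2, 0.2, -0.8]
gripper_width: 0.663
gripper_force: 29.9
```

Request:
step_arm(
  targets="0 0 0 0;0 0 0 0;0 0 0 0;0 0 0 0;0 0 0 0;0 0 0 0",
  claw=7.6,
)

```text
time_s: 29.23
tcp_pos: [0.46, 0.3116, 0.0066]
ee_rot: [[-1.0, -0.0, 0.0], [-0.0, 1.0, 0.0], [-0.0, 0.0, -1.0]]
wrist_force: [-0.8, 0.9, -0.4]
gripper_width: 0.866
gripper_force: 0.0
```

Request:
step_arm(
  targets="0 0 -2 0;0 0 -3 0;0 0 -3 0;-3 0 -1 0;-3 0 0 0;-2 -2 0 0;0 -3 0 0;0 -3 0 0;0 0 0 0;0 0 0 0;0 0 0 0",
)

```text
time_s: 30.15
tcp_pos: [0.5403, 0.2317, 0.0967]
ee_rot: [[-1.0, 0.0, 0.001], [0.0, 1.0, 0.0], [-0.001, 0.0, -1.0]]
wrist_force: [0.4, 0.0, -0.8]
gripper_width: 0.878
gripper_force: 0.0
```

Run:
```python
from h import *
c=cap("wrist"); s=cap("scene"); p=sense()["tcp_pos"]; print(p)
meas(c,.4605,.312,.047); meas(c,.452,.1735,.024,rad=50)
a=cv2.resize(s["im"][170:290,360:520],(400,300),interpolation=cv2.INTER_CUBIC)
u,v=px(c,[.4605,.312,.04]).astype(int); v=max(v,70)
cv2.imwrite("pics/s8.png",np.hstack([a,cv2.resize(c["im"][v-70:v+70,u-93:u+93],(400,300))]))
```

```text
[0.54011179 0.23240837 0.0966374 ]
centroid [460.9 309.5] rect [460.2 309.7] [65.1 60.8] 56.6 bbox [430.8 276.2] [491.9 342.1]
centroid [452.4 173.4] rect [452.6 173.6] [30.2 64.4] 86.1 bbox [420.2 156.9] [484.8 190.6]
```

View pics/s8.png

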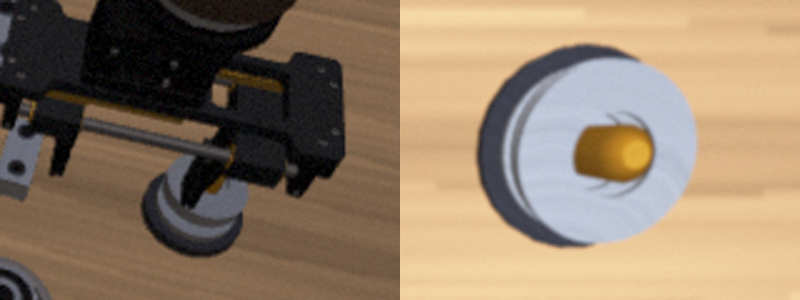

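Stack complete: the dome-up washer sits level on the dish-up one, centred on the pin. Next is the block at (452.5, 173.5), whose width axis needs a turn of about 4°.

Request:
step_arm(
  targets="3 -2 0 0;3 -2 0 0;2.76 -1.94 0 0;0 0 0 3.9;0 0 3 0;0 0 3 0;0 0 3 0;0 0 1 0;0 0 0 0;0 0 0 0;0 0 0 0",
  claw=6,
)

```text
time_s: 31.17
tcp_pos: [0.4534, 0.1733, -0.0025]
ee_rot: [[-0.998, 0.067, 0.002], [0.067, 0.998, 0.001], [-0.002, 0.001, -1.0]]
wrist_force: [-0.4, 0.2, -0.5]
gripper_width: 0.69
gripper_force: 0.0
```

Run:
```python
from h import *
c=cap("wrist"); s=sense(); print(s["tcp_pos"],np.degrees(np.arctan2(s["ee_rot"][1,1],s["ee_rot"][0,1]))); cen,rc,w=meas(c,.44,.1735,.024,rad=90)
u,v=px(c,[.44,.1735,.024]);print(u,v)
```

```text
[ 0.45344677  0.17327333 -0.00227678] 86.16649660213764
centroid [449.6 172.5] rect [448.8 172.7] [28.4 64. ] 86.3 bbox [416.1 156.9] [481.6 188.4]
276.11939704807736 234.34426812866346
```

Request:
step_arm(
  targets="0.3 -0.05 0 0;0 0 1 0;0 0 1 0;0 0 0.7 0;0 0 0 0;0 0 0 0;0 0 0 0",
)

```text
time_s: 31.8
tcp_pos: [0.4498, 0.1721, -0.0299]
ee_rot: [[-0.998, 0.068, 0.001], [0.068, 0.998, 0.001], [-0.001, 0.001, -1.0]]
wrist_force: [-0.6, -1.1, 0.5]
gripper_width: 0.69
gripper_force: 0.0
```

Request:
step_arm(
  targets="0 0 0 0;0 0 0 0;0 0 0 0;0 0 0 0;0 0 0 0;0 0 0 0;0 0 0 0;0 0 0 0",
  claw=2,
)

```text
time_s: 32.47
tcp_pos: [0.4495, 0.1719, -0.0304]
ee_rot: [[-0.998, 0.068, 0.0], [0.068, 0.998, 0.0], [-0.0, 0.0, -1.0]]
wrist_force: [1.0, 0.1, 0.7]
gripper_width: 0.318
gripper_force: 30.0
```

Request:
step_arm(
  targets="0 0 -0.5 0;0 0 -1.5 0;0 0 -3 0;0 0 -3 0;0 0 -3 0;0 0 -3 0;0 0 0 0;0 0 0 0;0 0 0 0",
)

```text
time_s: 33.22
tcp_pos: [0.4484, 0.1712, 0.1089]
ee_rot: [[-0.998, 0.068, -0.002], [0.068, 0.998, -0.0], [0.002, -0.0, -1.0]]
wrist_force: [-1.5, -0.5, -1.4]
gripper_width: 0.32
gripper_force: 30.0
```

The block is held. I'll carry it beyond the long nest to look at the nest.

Request:
step_arm(
  targets="0 0 0 -3.9;-1.7 -3.45 0 0;-1.7 -3.45 0 0;-1.7 -3.45 0 0;-1.7 -3.45 0 0;-1.7 -3.45 0 0;-1.7 -3.45 0 0;-1.7 -3.45 0 0;-1.7 -3.45 0 0;-1.7 -3.45 0 0;-1.7 -3.45 0 0;-1.7 -3.45 0 0",
)

```text
time_s: 34.22
tcp_pos: [0.6355, -0.2093, 0.1066]
ee_rot: [[-1.0, 0.0, -0.005], [0.0, 1.0, 0.001], [0.005, 0.001, -1.0]]
wrist_force: [0.9, 1.8, -2.1]
gripper_width: 0.318
gripper_force: 30.0
```

Request:
step_arm(
  targets="-1.7 -3.45 0 0;-1.7 -3.45 0 0;-1.7 -3.45 0 0;0 0 0 0;0 0 0 0;0 0 0 0;0 0 0 0",
)

```text
time_s: 34.8
tcp_pos: [0.6866, -0.3099, 0.1082]
ee_rot: [[-1.0, -0.001, -0.003], [-0.001, 1.0, 0.001], [0.003, 0.001, -1.0]]
wrist_force: [-0.5, -0.1, -0.9]
gripper_width: 0.32
gripper_force: 30.0
```

Run:
```python
from h import *
c=cap("wrist"); s=sense(); p=s["tcp_pos"]; print(p,np.degrees(np.arctan2(s["ee_rot"][1,1],s["ee_rot"][0,1])))
print(px(c,[.617,-.312,.008])); meas(c,.617,-.312,.008,rad=70); dark(c,.617,-.312,.006,rad=60)
print(px(c,p+[-.032,0,.054]));
```

```text
[ 0.68697602 -0.30972322  0.10907823] 90.09200691237565
[274.9880912  119.56704114]
centroid [ 613.8 -315.1] rect [ 611.6 -319.2] [ 97.8 110.1] 52.7 bbox [ 561.2 -369.7] [ 670.4 -253.7]
dark cen [ 614.8 -314.9] circ [ 614.8 -314.9] rect [array([ 614.8, -315. ]), array([42. , 78.2]), np.float64(70.7)]
[277.56521119 220.99430256]
```

The long nest pocket is centred at (614.8, -315.0), with its long axis turned -19.3°. Before lowering the gripper body, I'll check its clearance to the yellow item by triangulation.

Run:
```python
from h import *
from scipy.optimize import least_squares
w=cap("wrist"); t=cap("top"); s=cap("scene"); obs=[]
for c in (w,t,s):
    hsv=cv2.cvtColor(c["im"],cv2.COLOR_BGR2HSV); m=((hsv[...,1]>140)&(hsv[...,0]>22)&(hsv[...,0]<35)&(hsv[...,2]>90)).astype(np.uint8)
    q=px(c,[.621,-.181,.03]); k=np.zeros_like(m); cv2.circle(k,tuple(int(i) for i in q),50,1,-1); m*=k
    cs=cv2.findContours(m,0,1)[0]
    if not cs: print("none"); continue
    h=max(cs,key=cv2.contourArea); R=cv2.minAreaRect(h); print(R); obs.append((c,h,R[0] if cv2.contourArea(h)>20 else None))
f=least_squares(lambda p:np.concatenate([px(c,p)-np.array(r) for c,h,r in obs if r]),[.62,-.18,.03]); print(f.x,f.fun.round(1))
c,h,_=obs[0]; P=np.array([pt(c,*i[0],f.x[2])[:2]*1000 for i in h]); print(P.min(0),P.max(0), cv2.minAreaRect(P.astype(np.float32)), P[P[:,1].argmin()])
```

```text
((438.0405578613281, 126.74325561523438), (80.06230926513672, 70.52716827392578), 80.53767395019531)
none
((167.945556640625, 251.0445556640625), (28.159555435180664, 28.756576538085938), 5.710592269897461)
[ 0.62141998 -0.18238954  0.03965728] [-0.2  0.3  0.7 -0.6]
[ 588.59893626 -214.67739633] [ 656.86301331 -150.71941545] ((622.3628540039062, -182.92539978027344), (60.47846221923828, 52.41633224487305), 14.786250114440918) [ 601.76967454 -214.67739633]
```

Request:
step_arm(
  targets="2.4 -0.25 0 0;2.4 -0.25 0 0;2.4 -0.23 0 0;0 0 0 6.5;0 0 0 6.5;0 0 0 6.3;0 0 3 0;0 0 3 0;0 0 3 0;0 0 0 0;0 0 0 0;0 0 0 0",
)

```text
time_s: 36.0
tcp_pos: [0.6171, -0.3189, 0.0219]
ee_rot: [[-0.944, 0.329, 0.003], [0.329, 0.944, -0.002], [-0.004, -0.001, -1.0]]
wrist_force: [-0.1, -0.5, -0.2]
gripper_width: 0.318
gripper_force: 30.0
```

Run:
```python
from h import *
c=cap("wrist"); s=sense(); p=s["tcp_pos"]; R=s["ee_rot"]; print(p,np.degrees(np.arctan2(R[1,1],R[0,1])))
hsv=cv2.cvtColor(c["im"],cv2.COLOR_BGR2HSV)
for d in(.025,.032,.035): print(px(c,p+R@np.array([d,0,-.054])))
u,v=px(c,p+R@np.array([.032,0,-.054])).astype(int); print([(j,hsv[j,u].tolist()) for j in range(v-20,v+21,2)])
```

```text
[ 0.61758892 -0.31900182  0.02255668] 70.77605737505766
[277.74499135 235.26091451]
[277.74880107 221.40685941]
[277.75046616 215.35173138]
[(201, [130, 45, 34]), (203, [103, 64, 36]), (205, [105, 13, 38]), (207, [133, 53, 34]), (209, [110, 22, 35]), (211, [15, 22, 70]), (213, [19, 19, 110]), (215, [10, 20, 114]), (217, [20, 13, 114]), (219, [17, 16, 114]), (221, [10, 19, 119]), (223, [10, 14, 113]), (225, [15, 4, 133]), (227, [105, 22, 235]), (229, [109, 17, 240]), (231, [108, 18, 240]), (233, [108, 18, 241]), (235, [108, 18, 243]), (237, [109, 36, 197]), (239, [115, 52, 94]), (241, [115, 46, 94])]
```

Request:
step_arm(
  targets="0.55 0.1 0 0;0 0 1 0;0 0 1 0;0 0 1 0;0 0 0.8 0;0 0 0.5 0;0 0 0.3 0;0 0 0 0;0 0 0 0;0 0 0 0",
)

```text
time_s: 36.88
tcp_pos: [0.6109, -0.3159, -0.0265]
ee_rot: [[-0.944, 0.33, 0.0], [0.33, 0.944, -0.0], [-0.0, -0.0, -1.0]]
wrist_force: [0.0, 0.2, -0.5]
gripper_width: 0.318
gripper_force: 30.0
```

Request:
step_arm(
  targets="0 0 0.05 0;0 0 0 0",
)

```text
time_s: 37.05
tcp_pos: [0.6107, -0.3158, -0.027]
ee_rot: [[-0.944, 0.33, 0.0], [0.33, 0.944, -0.0], [-0.0, 0.0, -1.0]]
wrist_force: [0.6, 0.0, -1.4]
gripper_width: 0.321
gripper_force: 30.0
```

Request:
step_arm(
  targets="0 0 0 0;0 0 0 0;0 0 0 0;0 0 0 0;0 0 0 0",
  claw=4.6,
)

```text
time_s: 37.47
tcp_pos: [0.6108, -0.3158, -0.0267]
ee_rot: [[-0.944, 0.33, 0.001], [0.33, 0.944, -0.0], [-0.001, -0.0, -1.0]]
wrist_force: [0.2, -0.5, -0.0]
gripper_width: 0.513
gripper_force: 0.0
```

Request:
step_arm(
  targets="0 0 -1 0;0 0 -3 0;0 0 -3 0;0 0 -3 0;0 0 -2 0;0 0 0 -6.5;0 0 0 -6.5;0 0 0 -6.3;-3 0 0 0;-3 0 0 0;-2 0 0 0;0 0 0 0",
)

```text
time_s: 38.47
tcp_pos: [0.6939, -0.3154, 0.0929]
ee_rot: [[-1.0, -0.002, 0.002], [-0.002, 1.0, -0.001], [-0.002, -0.001, -1.0]]
wrist_force: [0.1, 1.0, -0.6]
gripper_width: 0.526
gripper_force: 0.0
```

Request:
step_arm(
  targets="0 0 0 0;0 0 0 0",
)

```text
time_s: 38.63
tcp_pos: [0.69, -0.3156, 0.0933]
ee_rot: [[-1.0, -0.0, -0.001], [-0.0, 1.0, 0.0], [0.001, 0.0, -1.0]]
wrist_force: [-0.2, -0.2, -0.0]
gripper_width: 0.529
gripper_force: 0.0
```

Run:
```python
from h import *
c=cap("wrist"); print(sense()["tcp_pos"])
meas(c,.614,-.316,.027,rad=42); dark(c,.615,-.315,.006,rad=60)
```

```text
[ 0.68980757 -0.31575547  0.09349536]
centroid [ 614.8 -317.2] rect [ 614.6 -317.1] [28.9 62.2] 70.7 bbox [ 583.7 -339.8] [ 646.4 -294.7]
dark cen [ 614.7 -315. ] circ [ 614.8 -314.9] rect [array([ 614.8, -315. ]), array([42.4, 78.4]), np.float64(70.7)]
```

The block is in its nest, 2 mm off centre and aligned. Next is the nut.

Request:
step_arm(
  targets="2.2 2.8 0 0;2.2 2.8 0 0;2.2 2.8 0 0;2.2 2.8 0 0;2.2 2.8 0 0;2.2 2.8 0 0;2.2 2.8 0 0;2.2 2.8 0 0;2.2 2.8 0 0;2.2 2.8 0 0;2.2 2.8 0 0;0 0 0 -4.7",
  claw=6.4,
)

```text
time_s: 39.68
tcp_pos: [0.444, -0.0056, 0.0937]
ee_rot: [[-0.996, -0.087, -0.001], [-0.087, 0.996, 0.001], [0.001, 0.001, -1.0]]
wrist_force: [-0.4, -0.5, -0.2]
gripper_width: 0.736
gripper_force: 0.0
```

Request:
step_arm(
  targets="0 0 3 0;0 0 3 0;0 0 3 0;0 0 0 0;0 0 0 0;0 0 0 0",
)

```text
time_s: 40.18
tcp_pos: [0.4496, -0.0078, 0.0046]
ee_rot: [[-0.997, -0.082, 0.003], [-0.082, 0.997, 0.0], [-0.003, 0.0, -1.0]]
wrist_force: [0.4, 0.5, 0.4]
gripper_width: 0.736
gripper_force: 0.0
```

Run:
```python
from h import *
c=cap("wrist"); s=sense(); R=s["ee_rot"]; print(s["tcp_pos"],np.degrees(np.arctan2(R[1,1],R[0,1]))); cen,rc,w=meas(c,.447,-.007,.022,rad=50,vmin=160)
h=cv2.approxPolyDP(w.reshape(-1,1,2),3,True)[:,0]; e=np.roll(h,-1,0)-h; print(h.round(1).tolist(),np.hypot(*e.T).round(1),(np.degrees(np.arctan2(e[:,1],e[:,0]))%60).round(1))
```

```text
[ 0.44999737 -0.00754348  0.00491656] 94.72112055402272
centroid [447.5  -6.2] rect [447.5  -6.1] [40.8 36.4] 3.3 bbox [427.1 -24.8] [467.9  12.4]
[[427.1000061035156, -7.400000095367432], [435.1000061035156, 10.600000381469727], [456.70001220703125, 12.399999618530273], [467.8999938964844, -5.699999809265137], [459.0, -23.600000381469727], [438.0, -24.799999237060547]] [19.6 21.7 21.3 20.  21.  20.6] [6.1 4.8 1.7 3.6 3.3 1.9]
```

Request:
step_arm(
  targets="0.24 0.15 0 1.2;0 0 1 0;0 0 1 0;0 0 1 0;0 0 0.4 0;0 0 0 0;0 0 0 0;0 0 0 0",
)

```text
time_s: 40.9
tcp_pos: [0.447, -0.0062, -0.03]
ee_rot: [[-0.998, -0.061, 0.002], [-0.061, 0.998, 0.001], [-0.002, 0.001, -1.0]]
wrist_force: [0.3, -0.1, 0.4]
gripper_width: 0.735
gripper_force: 0.0
```

Request:
step_arm(
  targets="0 0 0 0;0 0 0 0;0 0 0 0;0 0 0 0;0 0 0 0;0 0 0 0;0 0 0 0;0 0 0 0",
  claw=2.8,
)

```text
time_s: 41.57
tcp_pos: [0.446, -0.0065, -0.0309]
ee_rot: [[-0.998, -0.061, -0.0], [-0.061, 0.998, -0.0], [0.0, -0.0, -1.0]]
wrist_force: [-1.2, -0.1, 1.7]
gripper_width: 0.411
gripper_force: 30.0
```

Request:
step_arm(
  targets="0 0 -0.5 0;0 0 -1.5 0;0 0 -3 0;0 0 -3 0;0 0 -3 0;0 0 -2 0;0 0 0 3.5;0 0 0 0;0 0 0 0",
)

```text
time_s: 42.32
tcp_pos: [0.4452, -0.0066, 0.0988]
ee_rot: [[-1.0, -0.001, -0.001], [-0.001, 1.0, 0.0], [0.001, 0.0, -1.0]]
wrist_force: [-0.5, -0.1, -1.2]
gripper_width: 0.415
gripper_force: 30.0
```

Request:
step_arm(
  targets="-0.65 -3.55 0 0;-0.65 -3.55 0 0;-0.65 -3.55 0 0;-0.65 -3.55 0 0;-0.65 -3.55 0 0;-0.65 -3.55 0 0;-0.65 -3.55 0 0;-0.65 -3.55 0 0;-0.65 -3.55 0 0;0 0 0 0;0 0 0 0;0 0 0 0",
)

```text
time_s: 43.32
tcp_pos: [0.5033, -0.3254, 0.0972]
ee_rot: [[-1.0, 0.0, -0.004], [0.0, 1.0, 0.002], [0.004, 0.002, -1.0]]
wrist_force: [-0.2, 0.2, -2.3]
gripper_width: 0.412
gripper_force: 30.0
```

Run:
```python
from h import *
c=cap("wrist"); s=sense(); p=s["tcp_pos"]; print(p); meas(c,.434,-.326,.008,rad=70); dark(c,.434,-.326,.006,rad=55)
hsv=cv2.cvtColor(c["im"],cv2.COLOR_BGR2HSV); u,v=px(c,p+[-.0204,0,.053]).astype(int); print(u,v,[(j,hsv[j,u].tolist()) for j in range(v-10,v+30,2)])
print([px(c,p+[d,0,.053])[1] for d in(-.0204,-.018,-.016)])
```

```text
[ 0.50360601 -0.32495576  0.09776339]
centroid [ 432.4 -326.9] rect [ 432.3 -326.8] [68.8 78. ] 38.2 bbox [ 394.1 -363.3] [ 470.9 -290.4]
dark cen [ 432.4 -326.8] circ [ 432.6 -327. ] rect [array([ 432.6, -326.8]), array([56.7, 50. ]), np.float64(8.1)]
278 242 [(232, [9, 17, 103]), (234, [17, 22, 106]), (236, [5, 15, 103]), (238, [20, 14, 108]), (240, [9, 17, 106]), (242, [9, 17, 106]), (244, [111, 30, 197]), (246, [109, 24, 236]), (248, [107, 25, 231]), (250, [108, 25, 231]), (252, [108, 28, 229]), (254, [108, 25, 231]), (256, [108, 25, 231]), (258, [109, 23, 233]), (260, [108, 22, 234]), (262, [113, 33, 192]), (264, [120, 33, 62]), (266, [165, 23, 44]), (268, [50, 18, 42]), (270, [160, 18, 42])]
[np.float64(242.5679170111361), np.float64(247.133057032938), np.float64(250.90579144640185)]
```

The hex nest is at (432.5, -326.9), turned 8°. I'll place the nut there.

Request:
step_arm(
  targets="2.4 -0.06 0 0;2.4 -0.06 0 0;2.37 -0.06 0 0;0 0 0 -4;0 0 0 -3.8;0 0 3 0;0 0 3 0;0 0 2 0;0 0 0 0;0 0 0 0;0 0 0 0",
)

```text
time_s: 44.28
tcp_pos: [0.4342, -0.3277, 0.0205]
ee_rot: [[-0.99, -0.138, 0.002], [-0.138, 0.99, -0.001], [-0.002, -0.002, -1.0]]
wrist_force: [0.5, -0.0, -1.4]
gripper_width: 0.412
gripper_force: 30.0
```

Request:
step_arm(
  targets="0.15 0.1 0 0;0 0 1 0;0 0 1 0;0 0 1 0;0 0 1 0;0 0 0.5 0;0 0 0 0;0 0 0 0;0 0 0 0",
)

```text
time_s: 45.03
tcp_pos: [0.4314, -0.327, -0.0262]
ee_rot: [[-0.991, -0.136, -0.0], [-0.136, 0.991, 0.0], [0.0, 0.0, -1.0]]
wrist_force: [-0.1, 0.4, -2.2]
gripper_width: 0.409
gripper_force: 30.0
```

Request:
step_arm(
  targets="0 0 0.1 0;0 0 0 0",
)

```text
time_s: 45.2
tcp_pos: [0.4313, -0.327, -0.0271]
ee_rot: [[-0.991, -0.136, 0.0], [-0.136, 0.991, 0.0], [-0.0, -0.0, -1.0]]
wrist_force: [-1.2, 0.2, -1.3]
gripper_width: 0.412
gripper_force: 30.0
```

Request:
step_arm(
  targets="0 0 0 0;0 0 0 0;0 0 0 0;0 0 0 0;0 0 0 0",
  claw=5.4,
)

```text
time_s: 45.62
tcp_pos: [0.4315, -0.327, -0.0268]
ee_rot: [[-0.991, -0.136, 0.0], [-0.136, 0.991, -0.0], [-0.0, -0.0, -1.0]]
wrist_force: [0.1, -0.5, 0.7]
gripper_width: 0.61
gripper_force: 0.0
```

Request:
step_arm(
  targets="0 0 -1 0;0 0 -3 0;0 0 -3 0;0 0 -3 0;0 0 -2 0;-2.4 0 0 0;-2.4 0 0 0;-2.4 0 0 0;0 0 0 0;0 0 0 0;0 0 0 0",
)

```text
time_s: 46.53
tcp_pos: [0.502, -0.3169, 0.0932]
ee_rot: [[-0.991, -0.136, -0.001], [-0.136, 0.991, 0.0], [0.001, 0.0, -1.0]]
wrist_force: [0.7, -0.0, 0.5]
gripper_width: 0.621
gripper_force: 0.0
```

Run:
```python
from h import *
c=cap("wrist"); t=cap("top"); print(sense()["tcp_pos"],sense()["time_s"])
meas(c,.4325,-.327,.025,rad=24); dark(c,.4325,-.327,.025,rad=14)
for n,x,y in(("bear",.5866,.1775),("block",.6147,-.317),("stack",.4605,.312)): u,v=px(t,[x,y,.025]).astype(int); print(n,u,v)
def cr(im,u,v,w): return cv2.resize(im[max(v-w,0):v+w,u-w:u+w],(260,260),interpolation=cv2.INTER_CUBIC)
L=[cr(c["im"],*px(c,[.4325,-.327,.02]).astype(int),60)]+[cr(t["im"],*px(t,[x,y,.025]).astype(int),25) for x,y in((.5866,.1775),(.6147,-.317))]
cv2.imwrite("pics/fin.png",np.hstack(L))
```

```text
[ 0.50165098 -0.31718667  0.09324016] 46.6333
centroid [ 432.5 -327.2] rect [ 432.3 -327.5] [36.2 36.2] 52.7 bbox [ 414.3 -345.4] [ 450.5 -308.8]
dark cen [ 432.7 -326.4] circ [ 432.5 -326.3] rect [array([ 432.4, -326.6]), array([17.5, 15.7]), np.float64(8.3)]
bear 203 164
block 408 155
stack 143 215
```

View pics/fin.png

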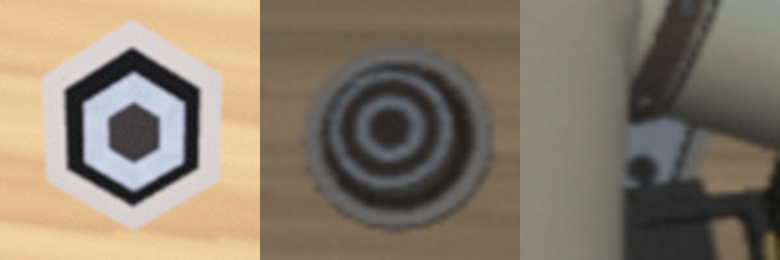

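The nut is centred in its hex nest, the bearing is in its pocket, and the block and stack were checked earlier. The gripper is clear of everything, so I'll hand it in.

```bash
python3 -c "
from station import r
print(r.finish_job())"
```

```text
the job is handed in; nothing more can be done
None
```

I handed the job in at about 47 s, with all five parts placed. By my own camera checks the bearing, nut and block sit within about 2 mm of their nest centres, and both washers are on the arbor, dish up then dome up. The hand-in returned no verdict.

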